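Lock a clevis pin with a spring cotter in the metal sculpture shop

TASK

Lock the brass arch into its green clevis: push the steel clevis pin in by its head until it stops, so that the cross hole near its far end comes clear. Then take the spring cotter (the wire clip with the round coil) out of the wooden rack and push its straight leg down through the cross hole, feeling for the hole without forcing anything, until the bow has snapped over the pin and the coil is down on it. Let go of it there, and leave the other tools where they are.

Things in the scene. Friction and masses are not known exactly. Their poses are not given: they have to be found in the camera images.
- stand: Fixed clevis stand. Origin: under the centre of its dark base plate, 120 x 110 x 10 mm (x, y, z). Green cheeks 12 mm thick, 50 wide, outer faces at y = -26 and 26 mm, top at z = 95. Pin along y at x = 0, z = 70, 24 mm thick; head on the -y side, cross hole towards +y. Collar round the pin, 28 mm across, ends at y = 28 to 54. Brass arch between the cheeks, 16 mm thick, up to z = 143, x = 133.
- pin (a joint): How far the clevis pin is pushed in (m), along the stand's +y. It starts at 0 to 0.012, with the cross hole hidden in the cheek and collar; at 0.045 it stops firmly on an inner shoulder, its head still 1 to 27 mm off the cheek. It slides stiffly (about 5 N) and stays where it is left; do not press it with over 50 N.
- pin_head (a point): Centre of the outer face of the pin's head, a steel disc 36 mm in diameter and 8 mm thick, on the pin's axis. The face looks to the stand's -y; axes as the stand's.
- hole_nominal (a point): Fixed at x = 0, y = 70, z = 82 mm of the stand: nominal mouth of the cross hole, on the pin's top line, once the pin is home. The real hole is up to 13 mm off along y, either way; no reading gives it, so feel or look for it. It is vertical, 8 (x) by 7.5 (y) mm, right through the pin, which ends 21 mm past it. Under the pin are 48 mm of free air.
- cotter: Spring cotter of 6 mm steel wire, about 75 g, upright in the rack. Origin: lower end of its straight leg; z up the leg, x to the bow. The leg, tapered to 5 mm over its last 1 mm, reaches up to the coil at z = 54 to 84 mm. Do not press it on the stand with over 40 N (a clean snap makes up to 25). Home, the coil rests on the pin and the leg's end is at z = 28 mm of the stand.
- cotter_tip (a point): Lower end of the cotter's straight leg; its axes are the cotter's.
- cotter_coil (a point): Centre of the cotter's coil, 69 mm above the leg's end; axes as the cotter's. The coil is a double turn in the x-z plane, 30 mm outside diameter, 12 mm thick along y. Hold it from above by its two flat faces, fingers closing along y, fingertips over 57 mm above the leg's end, else they strike the pin.
- bow (a joint): Spread of the bow (rad), 0 relaxed. It hangs on the leg's +x side; flared end 18 mm from the leg's axis, z = 12 to 15; nose gap 6 mm at z = 28. Pushed down with the cotter's x square to the pin (bow on either side), the flare meets the pin after about 25 mm of leg; it spreads to about 0.1 under a push of some 3 to 12 N, and snaps back under 0.04 once the nose is past the pin's widest part.
- rack: Fixed wooden block 64 x 170 x 64 mm (x, y, z), origin under its centre. Two slots in its top, 28 (x) by 8 (y) mm, 62 deep, at x = 9, y = -45 and 45 mm. The cotter stands in one, leg at x = 0, its coil resting on the top, bow to the rack's +x; the drift key is in the other. Which is where varies.
- drift: Bystander, stays in its slot: flat steel drift key, blade 26 x 6 mm, solid round head 30 mm across and 12 mm thick, as high as the cotter. Origin 4 mm under the blade's end, 9 mm in -x from its middle.
- caliper: Bystander: steel caliper lying on the table, 200 mm long, 45 mm wide, 7 mm high; origin under the middle of its beam.
- tape: Bystander: tape measure lying on the table, about 65 mm wide and 36 mm high; origin under its middle.
- brass_ring: Bystander: loose brass ring lying on the table, 100 mm across, 12 mm high; origin under its centre.

How it is judged:
By the outcome, as a careful person would: the job done as asked, in the order asked, and still so for the second after the job is handed in, with the robot touching nothing.
It also fails if it takes over 72 s, if anything falls off the work surface, if the arm or the gripper's body presses on something with over 40 N, if the wrist force passes 120 N, or if a joint passes its speed limit or range.

ROBOT

A 6-joint arm with a two-finger parallel gripper is mounted at the origin on the work surface. World frame = base frame: x ahead of the robot, y to its left, z up, the work surface at z = 0. Lengths are in mm, angles in rad, forces in N, time in s.
With the tool pointing down it reaches from about 275 to 750 mm from the base axis. Payload 10.2 kg.
Tool frame: the origin (TCP) lies on the centre line of the jaws, within the pads' length; the fingertips stand 8 mm ahead of it and the grasp point (between the pads) lies 11 mm behind it; x points along the fingers, y is the direction in which the jaws open and shut, and the axes are right-handed (so a half turn about x gives the same grasp; the last joint's range is limited). The gripper opens to 85 mm and grips with 20 to 120 N. Pads are 22 mm wide; open, the fingers measure 114 mm over their backs; the gripper's body (76 mm by 85 mm) begins 54 mm behind the grasp point. The pads swing forward as they close: fully open they stand 13 mm farther back than shut.
Start: joints at [0.908, 0.313, 1.498, -0, 1.331, -0.223], TCP at [223.536, 475.04, 239.294] pointing down, gripper open.
Joint ranges: [-2.94, 2.94], [-0.97, 2.17], [0.19, 2.56], [-1.23, 4.37], [0.02, 3.11], [-2.88, 2.88]. Speed limits (rad/s): [2.39, 2.39, 3.01, 3.14, 3.14, 3.14].

INTERFACE

Orientations are given as a unit quaternion [w, x, y, z].
In Python, from rig import ctrl, vision, workorder gives the robot as it stands. The module is installed in compiled form; this text tells all that it offers.
- The arm moves only by the shell command python3 -m jog 'ROWS' [OPENING] [FORCE]. ROWS is JSON, a list that holds one entry, the list of rows, each a list of 6 numbers: the shift along the tool's x, y, z in m, then the turn, a rotation vector about the tool's x, y, z in rad. A call has 1 to 12 rows; each row shifts and turns the commanded pose from where the row before left it, along the tool's axes as they then stand; what a row does not reach is not made up. A row lasts 1/8 s, in which the tool goes at most 62.5 mm and 10.7 degrees, less where a joint would pass 70% of its speed; a pose out of reach is approached as far as the arm can. A call is refused whole if a number of a shift passes 0.0625 or a number of a turn 0.188, either way. A call with a gripper value outside its range is refused whole. OPENING is the closure in counts, from 0 (fully open) to 255 (shut), set as the call begins (- or left out, the last holds). The fingers move at their own pace and stop on an object; FORCE is the grip in N (left out, the last holds). Time passes only in rows, so rows that do not move let the fingers close. It gives the time, the measured TCP pose, the force and the opening at its end, in the units of the state.
- ctrl.sense(): the state, without advancing time (a new reading comes with each control period).
- vision.capture(name): name is "scene" or "top" or "wrist"; returns a dict with "image" (400x640x3 uint8, red, green, blue), "mtx" (3x3 intrinsics, pixels), "R" (3x3) and "t" (3): a world point X has camera coordinates R X + t; the wrist camera has in their place "hand_eye" (4x4, takes a point from camera to tool coordinates, whose origin is the TCP and whose axes are the tool frame's). Camera axes: x right, y down, z forward; pixel columns grow to the right and rows downward; lengths in mm; the calibration is good to about 2 mm. A picture is of the moment at which its call begins: read the wrist's pose just before it. There is no depth.
- workorder.finish_job(): hands the job in, once; it reports no verdict.
The state is a dict: "time_s": time; "joints": joint angles; "dq": joint speeds; "tau": joint torques, N m; "eef_pos": TCP position; "ee_rot": TCP orientation; "force": force on the tool from outside, world axes, zero at the start; "wrist_torque": the same for the moment, N m; "grip_width": opening from 0.0 (shut) to 1.0 (fully open).
Only numpy, scipy, OpenCV 4.12 (cv2) and the standard library are available. Lean on these libraries where they do the work, as an engineer would, in place of code of your own. Each camera call takes 0.05 s, during which the arm holds its last target.

## Working session

There is one attempt and no reset: what is moved stays moved. The work goes in short steps, Python scripts to look and compute and a shell command to move; the robot and the scene stay as the last step left them, time stands still between calls to the robot, and variables do not carry over. Pictures are saved under pics/ and viewed, and the job is handed in when it is done.

```bash
ls; mkdir -p pics; python3 - <<'E'
from rig import ctrl, vision, workorder
import cv2,numpy as np,pickle
s=ctrl.sense();print(s)
for n in ["scene","top","wrist"]:
    c=vision.capture(n);cv2.imwrite(f"pics/{n}0.png",c["image"][:,:,::-1]);pickle.dump(c,open(f"pics/{n}0.pkl","wb"))
    print(n,{k:np.round(v,4).tolist() for k,v in c.items() if k!="image"})
E
```

```text
pics
{'time_s': 0.0, 'joints': array([ 9.07599701e-01,  3.13435809e-01,  1.49844706e+00, -3.35668827e-06,
        1.33101489e+00, -2.23410661e-01]), 'dq': array([ 0.00227959,  0.00127046,  0.00022993, -0.00161725, -0.00163683,
       -0.00057202]), 'tau': array([ 1.13740073e-04, -4.12263429e+01, -2.59743333e+01, -8.46494595e-05,
        4.13582355e-03,  1.21676612e-05]), 'eef_pos': array([223.37246776, 474.82860326, 238.73858014]), 'ee_rot': array([ 0.68988325,  0.15382017,  0.690277  , -0.1546548 ]), 'force': array([-0.13876235,  0.37964583, -0.39655947]), 'wrist_torque': array([-0.00599869,  0.0290518 , -0.01600925]), 'grip_width': 1.0026225088102907}
scene {'mtx': [[380.5758, 0.0, 314.8376], [0.0, 380.5758, 201.5791], [0.0, 0.0, 1.0]], 'R': [[0.6206, 0.784, 0.0153], [0.5176, -0.395, -0.759], [-0.589, 0.479, -0.6509]], 't': [-369.6764, -219.024, 1353.6482]}
top {'mtx': [[443.7019, 0.0, 319.6454], [0.0, 443.7019, 198.7362], [0.0, 0.0, 1.0]], 'R': [[0.0224, -0.9997, -0.0071], [-0.9831, -0.0208, -0.1819], [0.1817, 0.0111, -0.9833]], 't': [11.6119, 582.2957, 1151.6473]}
wrist {'mtx': [[331.4643, 0.0, 317.3185], [0.0, 331.4643, 204.6086], [0.0, 0.0, 1.0]], 'hand_eye': [[0.0, -0.3152, 0.949, -134.0479], [1.0, 0.0009, 0.0003, -0.6644], [-0.0009, 0.949, 0.3152, -82.2445], [0.0, 0.0, 0.0, 1.0]]}
```

View pics/scene0.png

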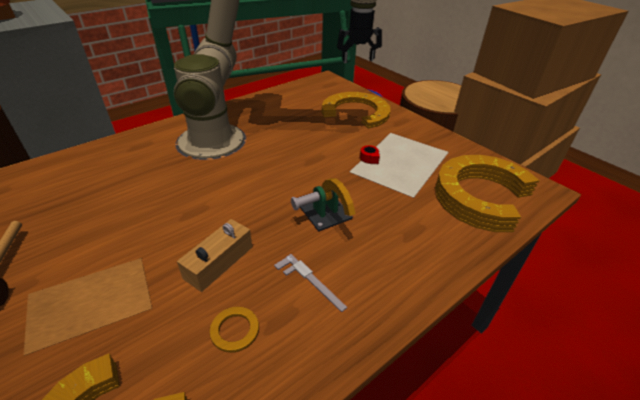

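View pics/top0.png

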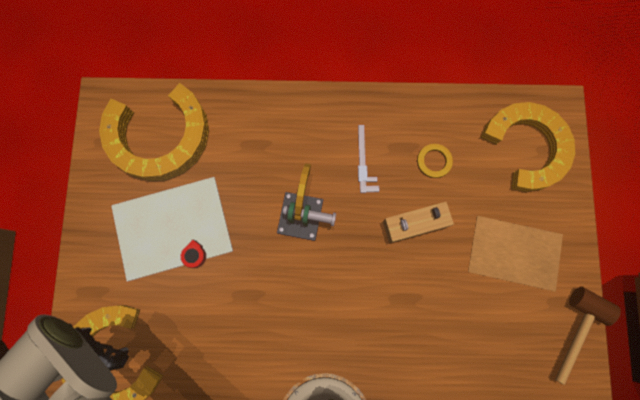

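View pics/wrist0.png

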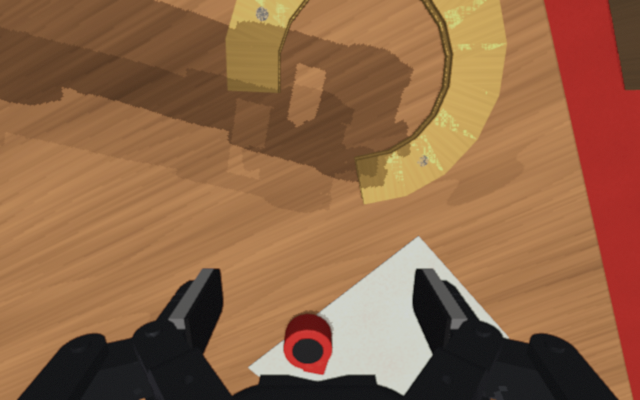

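```bash
python3 - <<'E'
import cv2
t=cv2.imread("pics/top0.png");a=cv2.resize(t[150:260,260:470],None,fx=3.8,fy=3.8,interpolation=cv2.INTER_CUBIC);cv2.imwrite("pics/topc.png",a)
t=cv2.imread("pics/scene0.png");a=cv2.resize(t[160:300,170:370],None,fx=4,fy=4,interpolation=cv2.INTER_CUBIC);cv2.imwrite("pics/scenec.png",a)
E
```

```text
(no output)
```

View pics/topc.png

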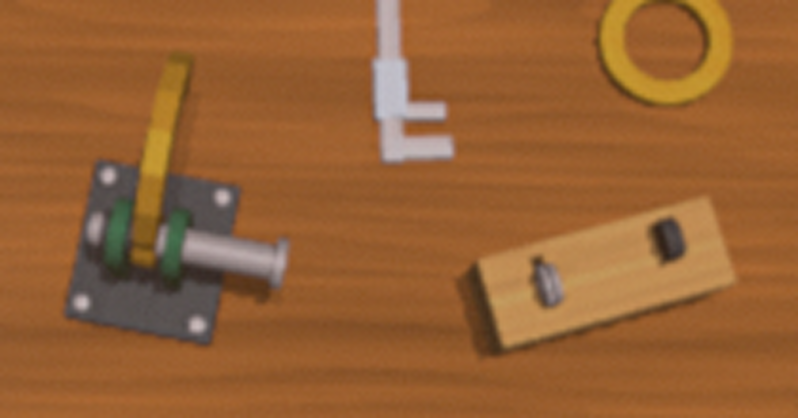

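View pics/scenec.png

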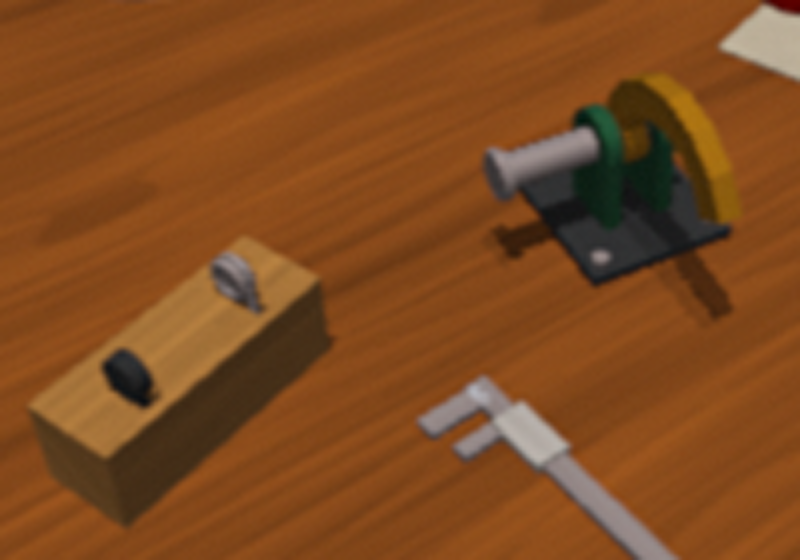

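```bash
cat > h.py <<'E'
import numpy as np,pickle,cv2
from scipy.spatial.transform import Rotation as Rn
def ray(c,u,v):
    d=np.linalg.inv(c["mtx"])@[u,v,1]
    if "R" in c: o=-c["R"].T@c["t"]; return o,c["R"].T@d
    H=c["hand_eye"]; Rt=c["Rt"]; o=Rt@H[:3,3]+c["p"]; return o,Rt@H[:3,:3]@d
def onz(c,u,v,z):
    o,d=ray(c,u,v); return o+d*(z-o[2])/d[2]
def proj(c,X):
    X=np.asarray(X,float)
    if "R" in c: p=c["R"]@X+c["t"]
    else:
        H=c["hand_eye"]; p=H[:3,:3].T@(c["Rt"].T@(X-c["p"])-H[:3,3])
    p=c["mtx"]@p; return p[:2]/p[2]
def rot(q): return Rn.from_quat([q[1],q[2],q[3],q[0]]).as_matrix()
def snap(name,tag):
    from rig import ctrl,vision
    s=ctrl.sense(); c=vision.capture(name); c["p"]=s["eef_pos"]; c["Rt"]=rot(s["ee_rot"])
    cv2.imwrite(f"pics/{tag}.png",c["image"][:,:,::-1]); pickle.dump(c,open(f"pics/{tag}.pkl","wb")); return c
def load(tag): return pickle.load(open(f"pics/{tag}.pkl","rb"))
E
python3 - <<'E'
from h import *
c=load("top0")
f=lambda p,z: onz(c,p[0]/3.8+260,p[1]/3.8+150,z)
pl=np.array([f(p,10) for p in [(97,160),(240,188),(210,345),(66,316)]]);print(pl.round(1),pl.mean(0).round(1))
xd=(pl[0]+pl[1]-pl[2]-pl[3])/2; yd=(pl[0]+pl[3]-pl[1]-pl[2])/2
print(np.linalg.norm(xd),np.linalg.norm(yd),np.degrees([np.arctan2(xd[1],xd[0]),np.arctan2(-yd[0],yd[1])]))
pl=np.array([f(p,64) for p in [(475,262),(710,197),(737,283),(500,350)]]);print(pl.round(1),pl.mean(0).round(1))
xd=(pl[0]+pl[1]-pl[2]-pl[3])/2; yd=(pl[0]+pl[3]-pl[1]-pl[2])/2
print(np.linalg.norm(xd),np.linalg.norm(yd),np.degrees([np.arctan2(xd[1],xd[0]),np.arctan2(-yd[0],yd[1])]))
print(f((285,262),70),f((547,283),80))
E
```

```text
[[606.9 121.6  10. ]
 [588.   14.8  10. ]
 [471.4  34.2  10. ]
 [490.2 140.   10. ]] [539.1  77.7  10. ]
118.2081595544242 107.90795090899839 [ -9.20932119 -10.08691421]
[[ 528.8 -151.3   64. ]
 [ 578.7 -317.2   64. ]
 [ 517.9 -334.2   64. ]
 [ 467.5 -168.4   64. ]] [ 523.2 -242.8   64. ]
63.37037091060868 173.2869552612974 [15.61547425 16.81886664]
[525.14863979 -17.8834979   70.        ] [ 513.01834174 -198.66656136   80.        ]
```

```bash
cat >> h.py <<'E'
S0=np.array([539.1,77.7,0]); SY=-9.8; K0=np.array([523.2,-242.8,0]); KY=16.4
def fr(o,deg,p):
    return Rn.from_euler('z',deg,degrees=True).as_matrix()@np.array(p,float)+o
def tdown(psi):
    c,s=np.cos(np.radians(psi)),np.sin(np.radians(psi))
    return np.array([[0,c,s],[0,s,-c],[-1,0,0]])
def delta(target,psi,n=1):
    from rig import ctrl
    s=ctrl.sense(); R=rot(s["ee_rot"]); 
    d=R.T@(np.array(target)-s["eef_pos"]); rv=Rn.from_matrix(R.T@tdown(psi)).as_rotvec()
    print("t",round(s["time_s"],2),"pos",s["eef_pos"].round(1),"psi",np.degrees(np.arctan2(R[1,1],R[0,1])).round(2),"tiltx",R[:,0].round(4),"F",s["force"].round(1),"g",round(s["grip_width"],3),"J6",s["joints"].round(2))
    print("target",np.round(target,1),"delta mm",d.round(1),"rotvec",rv.round(4))
E
python3 - <<'E'
from h import *
delta(fr(S0,SY,[0,-125,180]),170.2)
print(fr(S0,SY,[0,-125,68]))
E
```

```text
t 0.15 pos [223.4 474.9 238.9] psi 64.8 tiltx [-6.e-04 -8.e-04 -1.e+00] F [-0.1 -0.  -0.5] g 0.999 J6 [ 0.91  0.31  1.5  -0.    1.33 -0.22]
target [517.8 -45.5 180. ] delta mm [  59.1 -345.4  487.9] rotvec [-1.8396e+00 -1.0000e-03  5.0000e-04]
[517.8238126  -45.47598731  68.        ]
```

```bash
python3 -m jog '[[[0,0,0,0.186,0,0],[0,0,0,0.186,0,0],[0,0,0,0.186,0,0],[0,0,0,0.186,0,0],[0,0,0,0.186,0,0],[0,0,0,0.186,0,0],[0,0,0,0.186,0,0],[0,0.035,0.044,0,0,0],[0,0.035,0.044,0,0,0],[0,0.035,0.044,0,0,0],[0,0.035,0.044,0,0,0],[0,0.035,0.044,0,0,0]]]' 255 40
python3 -m jog '[[[0,0.035,0.044,0,0,0],[0,0.035,0.044,0,0,0],[0,0.035,0.044,0,0,0],[0,0.035,0.044,0,0,0],[0,0.035,0.044,0,0,0],[0,0.03,0.024,0,0,0],[0,0,0,0,0,0]]]'
python3 - <<'E'
from h import *
delta(fr(S0,SY,[0,-125,180]),-9.8)
c=snap("wrist","w1")
E
```

```text
time_s: 1.65
eef_pos: [359.0, 226.8, 239.3]
ee_rot: [0.456, 0.541, 0.456, -0.541]
force: [1.1, 0.3, -0.2]
grip_width: 0.001
time_s: 2.52
eef_pos: [519.7, -48.7, 238.5]
ee_rot: [-0.454, -0.541, -0.455, 0.542]
force: [0.7, 0.8, -0.2]
grip_width: 0.001
t 2.52 pos [519.7 -48.7 238.5] psi -9.95 tiltx [-1.1e-03  2.0e-04 -1.0e+00] F [ 0.7  0.8 -0.2] g 0.001 J6 [-0.32  0.31  1.51 -0.    1.33 -0.14]
target [517.8 -45.5 180. ] delta mm [58.5 -2.4 -2.8] rotvec [-0.0026 -0.      0.0011]
```

View pics/w1.png

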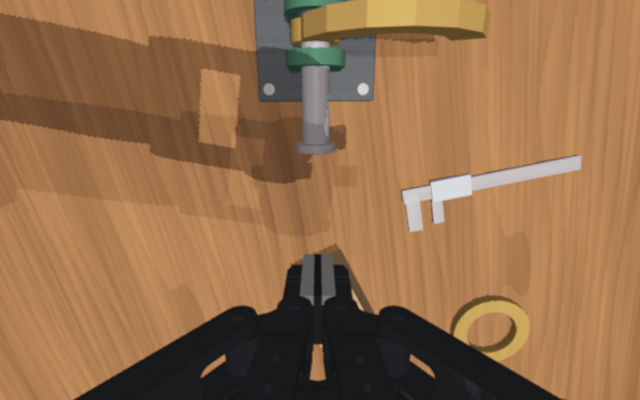

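```bash
python3 - <<'E'
from h import *
c=load("w1")
t=c["image"][:,:,::-1][0:170,230:400];cv2.imwrite("pics/w1c.png",cv2.resize(t,None,fx=3.5,fy=3.5,interpolation=cv2.INTER_CUBIC))
R=Rn.from_euler('z',SY,degrees=True).as_matrix()
for u,v,z in [(260,100,10),(374,100,10),(269,89,10),(363,89,10),(297,150,70),(337,150,70),(316.5,153,70)]:
    X=onz(c,u,v,z);print((u,v),X.round(1),(R.T@(X-S0)).round(1))
E
```

```text
(260, 100) [472.2  36.   10. ] [-58.8 -52.5  10. ]
(374, 100) [589.3  15.6  10. ] [ 60.1 -52.7  10. ]
(269, 89) [483.8  45.   10. ] [-48.9 -41.7  10. ]
(363, 89) [579.4  28.3  10. ] [ 48.2 -41.8  10. ]
(297, 150) [505.6 -13.   70. ] [-17.5 -95.1  70. ]
(337, 150) [541.6 -19.3  70. ] [ 18.9 -95.2  70. ]
(316.5, 153) [522.7 -18.8  70. ] [  0.2 -97.9  70. ]
```

View pics/w1c.png

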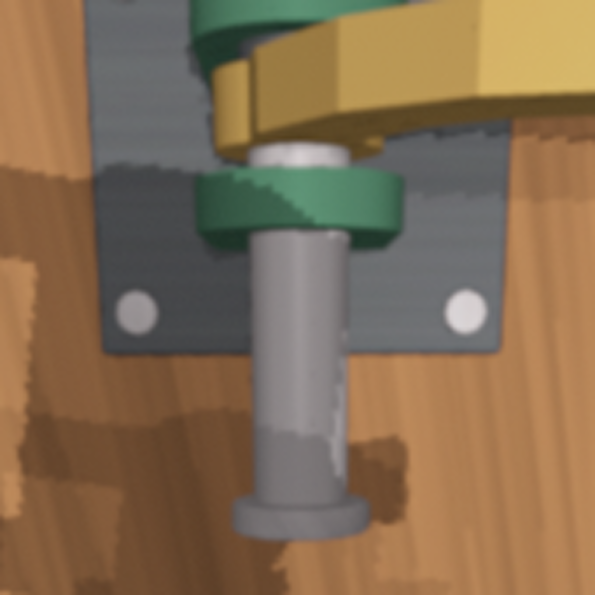

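```bash
python3 -m jog '[[[0.056,-0.0017,0,0,0,0],[0.056,0,0,0,0,0],[0.045,0,0,0,0,0],[0.012,0,0,0,0,0],[0,0,0,0,0,0],[0,0,-0.008,0,0,0],[0,0,-0.006,0,0,0],[0,0,-0.003,0,0,0]]]'
python3 -m jog '[[[0,0,-0.003,0,0,0],[0,0,-0.003,0,0,0]]]'
python3 - <<'E'
from h import *
delta(fr(S0,SY,[0.7,-106,70]),-9.8)
E
```

```text
time_s: 3.58
eef_pos: [520.6, -29.3, 71.0]
ee_rot: [0.456, 0.541, 0.455, -0.54]
force: [0.8, -0.4, -0.4]
grip_width: -0.002
time_s: 3.82
eef_pos: [521.4, -24.4, 70.6]
ee_rot: [-0.456, -0.541, -0.455, 0.541]
force: [-2.0, -4.9, 2.5]
grip_width: 0.003
t 3.83 pos [521.4 -24.4  70.6] psi -9.79 tiltx [ 1.0e-04 -1.3e-03 -1.0e+00] F [-2.  -4.9  2.5] g 0.003 J6 [-0.27  0.5   1.7  -0.    0.93 -0.1 ]
target [521.7 -26.9  70. ] delta mm [0.6 0.8 2.3] rotvec [ 0.0002  0.0013 -0.0003]
```

```bash
python3 -m jog '[[[0,0,-0.005,0,0,0],[0,0,-0.005,0,0,0],[0,0,-0.005,0,0,0],[0,0,-0.005,0,0,0],[0,0,-0.005,0,0,0],[0,0,-0.003,0,0,0]]]'
python3 -m jog '[[[0,0,-0.002,0,0,0],[0,0,-0.002,0,0,0]]]'
python3 -m jog '[[[0,0,-0.002,0,0,0],[0,0,-0.001,0,0,0]]]'
```

```text
time_s: 4.58
eef_pos: [526.1, 3.2, 70.7]
ee_rot: [-0.456, -0.541, -0.455, 0.541]
force: [-2.3, -4.7, 4.1]
grip_width: -0.001
time_s: 4.82
eef_pos: [526.8, 7.0, 70.7]
ee_rot: [-0.456, -0.541, -0.455, 0.541]
force: [-1.7, -5.6, 3.1]
grip_width: 0.002
time_s: 5.08
eef_pos: [527.3, 10.0, 70.7]
ee_rot: [-0.456, -0.541, -0.455, 0.541]
force: [-1.7, -5.4, 3.1]
grip_width: -0.002
```

```bash
for i in 1 ; do python3 -m jog '[[[0,0,-0.0015,0,0,0],[0,0,-0.0015,0,0,0]]]' ; done; python3 -m jog '[[[0,0,-0.0015,0,0,0],[0,0,-0.001,0,0,0]]]'
```

```text
time_s: 5.32
eef_pos: [527.8, 12.5, 70.7]
ee_rot: [-0.456, -0.54, -0.455, 0.541]
force: [-4.4, -12.8, 3.7]
grip_width: 0.001
time_s: 5.58
eef_pos: [527.8, 12.6, 70.7]
ee_rot: [-0.457, -0.539, -0.454, 0.542]
force: [-8.5, -27.2, 6.1]
grip_width: -0.0
```

```bash
python3 -m jog '[[[0,0,0.03,0,0,0],[0,0,0.03,0,0,0],[-0.06,0,0,0,0,0],[-0.06,0,0,-0.1745,0,0],[-0.015,0,0,-0.1745,0,0],[0,0,0,-0.1745,0,0],[0,0,0,-0.1745,0,0],[0,0,0,-0.1745,0,0],[0,0,0,-0.1745,0,0],[0,0,0,-0.1745,0,0],[0,0,0,-0.1745,0,0],[0,0,0,-0.1745,0,0]]]'
python3 - <<'E'
from h import *
delta(fr(S0,SY,[-20,70,200]),80.2)
E
```

```text
time_s: 7.08
eef_pos: [517.9, -43.0, 205.3]
ee_rot: [0.705, 0.059, 0.705, -0.058]
force: [-0.3, 0.5, 0.2]
grip_width: -0.004
t 7.08 pos [517.9 -43.  205.3] psi 80.51 tiltx [-1.e-04  3.e-04 -1.e+00] F [-0.3  0.5  0.2] g -0.004 J6 [-0.31  0.33  1.57  0.    1.25 -1.71]
target [531.3 150.1 200. ] delta mm [  5.3 192.6 -18.6] rotvec [ 0.0054 -0.0001 -0.0002]
```

```bash
python3 -m jog '[[[0,0.05,-0.005,0,0,0],[0,0.05,-0.005,0,0,0],[0,0.05,-0.005,0,0,0],[0,0.043,-0.004,0.005,0,0],[0,0,0,0,0,0]]]'
python3 - <<'E'
from h import *
delta(fr(S0,SY,[-20,70,200]),80.2)
c=snap("wrist","w2")
E
```

```text
time_s: 7.7
eef_pos: [531.8, 152.8, 205.1]
ee_rot: [0.704, 0.061, 0.705, -0.061]
force: [-0.1, -0.7, -0.2]
grip_width: -0.001
t 7.7 pos [531.8 152.8 205.1] psi 80.1 tiltx [-2.e-04  5.e-04 -1.e+00] F [-0.1 -0.7 -0.2] g -0.001 J6 [ 0.07  0.4   1.46  0.    1.28 -1.33]
target [531.3 150.1 200. ] delta mm [ 5.1 -2.8 -0. ] rotvec [-0.0018 -0.0003 -0.0004]
```

View pics/w2.png

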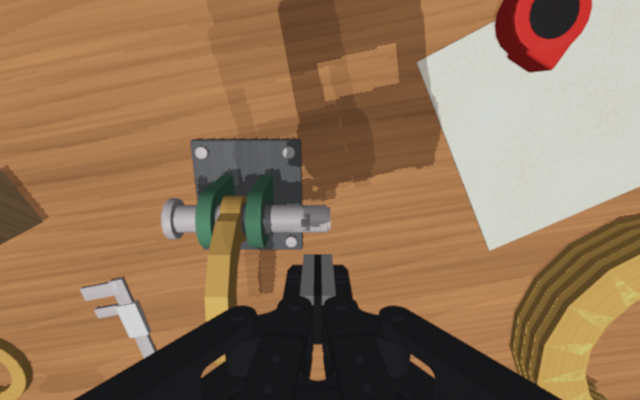

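```bash
python3 - <<'E'
from h import *
c=load("w2")
t=c["image"][:,:,::-1][130:260,180:350];cv2.imwrite("pics/w2c.png",cv2.resize(t,None,fx=4.5,fy=4.5,interpolation=cv2.INTER_CUBIC))
E
```

```text
(no output)
```

View pics/w2c.png

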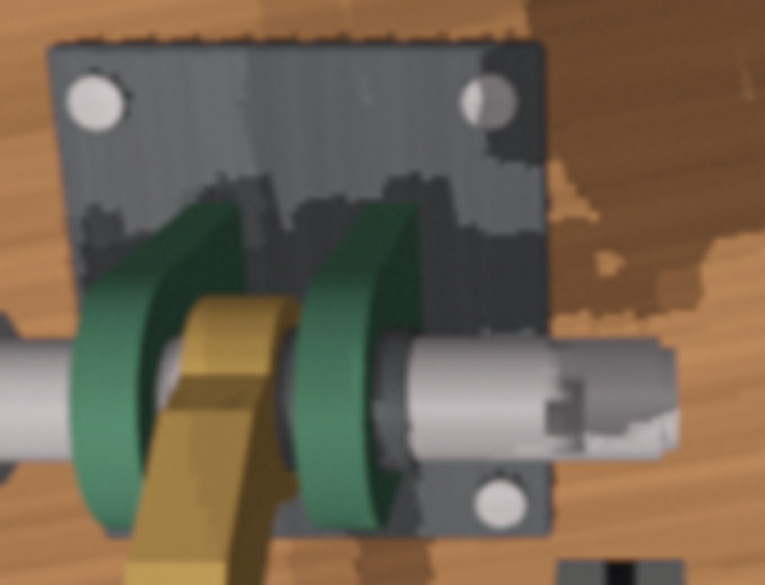

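```bash
python3 - <<'E'
from h import *
c=load("w2")
R=Rn.from_euler('z',SY,degrees=True).as_matrix()
def q(a,b,z):
    X=onz(c,180+a/4.5,130+b/4.5,z);print((a,b),X.round(1),(R.T@(X-S0)).round(1))
q(570,413,82)
q(675,400,75) # pin end
q(50,45,10);q(545,42,10);q(550,535,10)
q(490,340,70);q(490,460,70)
E
```

```text
(570, 413) [548.  140.8  82. ] [-1.9 63.7 82. ]
(675, 400) [551.5 160.1  75. ] [-1.8 83.3 75. ]
(50, 45) [471.1  37.3  10. ] [-60.1 -51.4  10. ]
(545, 42) [489.  143.9  10. ] [-60.7  56.7  10. ]
(550, 535) [605.8 123.   10. ] [58. 56. 10.]
(490, 340) [535.3 127.3  70. ] [-12.2  48.2  70. ]
(490, 460) [559.6 122.4  70. ] [12.6 47.5 70. ]
```

```bash
python3 - <<'E'
from h import *
delta(fr(K0,KY,[-20,45,200]),106.4)
E
```

```text
t 7.75 pos [531.9 151.2 205.1] psi 80.02 tiltx [-5.e-04 -0.e+00 -1.e+00] F [-0.3  0.2 -0.9] g 0.001 J6 [ 0.07  0.4   1.46 -0.    1.28 -1.33]
target [ 491.3 -205.3  200. ] delta mm [   5.1 -358.2   21.9] rotvec [-0.4605 -0.0005  0.    ]
```

```bash
python3 -m jog '[[[0,-0.051,0.003,0,0,0],[0,-0.051,0.003,0,0,0],[0,-0.051,0.003,0,0,0],[0,-0.051,0.003,0,0,0],[0,-0.051,0.003,0,0,0],[0,-0.051,0.003,0,0,0],[0,-0.052,0.004,0,0,0],[0,0,0,-0.153,0,0],[0,0,0,-0.153,0,0],[0,0,0,-0.154,0,0],[0,0,0,0,0,0]]]' 120 40
python3 - <<'E'
from h import *
delta(fr(K0,KY,[-20,45,200]),106.4)
c=snap("wrist","w3")
t=c["image"][:,:,::-1][130:330,220:420];cv2.imwrite("pics/w3c.png",cv2.resize(t,None,fx=3,fy=3,interpolation=cv2.INTER_CUBIC))
E
```

```text
time_s: 9.12
eef_pos: [490.4, -206.8, 205.3]
ee_rot: [0.7, -0.099, 0.7, 0.099]
force: [0.1, -0.5, 0.7]
grip_width: 0.529
t 9.12 pos [ 490.4 -206.8  205.3] psi 106.09 tiltx [-1.e-04 -0.e+00 -1.e+00] F [ 0.1 -0.5  0.7] g 0.529 J6 [-0.62  0.36  1.53 -0.    1.26 -2.47]
target [ 491.3 -205.3  200. ] delta mm [5.3 1.3 1.3] rotvec [-0.0053 -0.0001  0.    ]
```

View pics/w3.png

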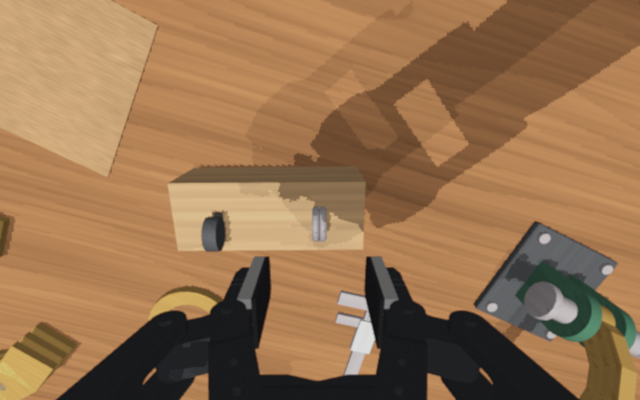

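View pics/w3c.png

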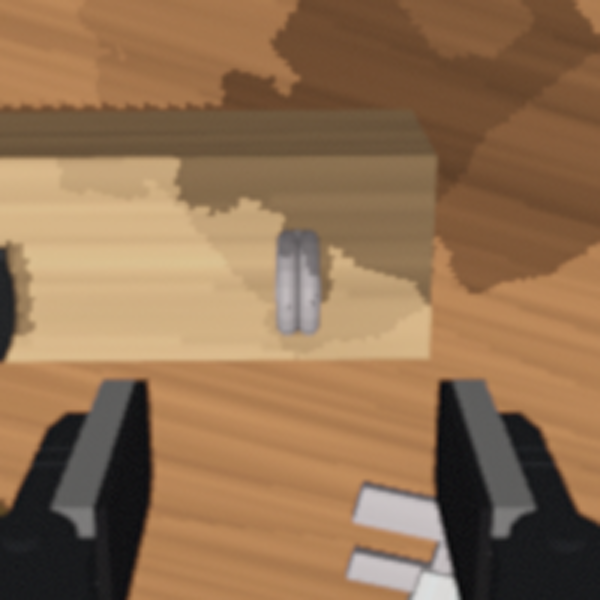

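```bash
python3 - <<'E'
from h import *
c=load("w3")
R=Rn.from_euler('z',KY,degrees=True).as_matrix()
def q(u,v,z):
    X=onz(c,u,v,z);print((u,v),X.round(1),(R.T@(X-K0)).round(1))
print("corners");q(169,182,64);q(178,250,64);q(365,249,64);q(365,182,64)
print("coil ends top/bottom rim z=79");q(319.5,206,79);q(319.5,241.5,79);q(312,224,94);q(327,224,94)
q(319.5,224,90)
t=c["image"][:,:,::-1][160:260,160:380];cv2.imwrite("pics/w3d.png",cv2.resize(t,None,fx=3.6,fy=3.6,interpolation=cv2.INTER_CUBIC))
E
```

```text
corners
(169, 182) [ 514.8 -331.6   64. ] [-33.2 -82.8  64. ]
(178, 250) [ 576.7 -314.5   64. ] [ 31.1 -83.9  64. ]
(365, 249) [ 528.1 -150.1   64. ] [30.8 87.6 64. ]
(365, 182) [ 468.1 -170.4   64. ] [-32.4  85.   64. ]
coil ends top/bottom rim z=79
(319.5, 206) [ 494.9 -203.3   79. ] [-16.   45.9  79. ]
(319.5, 241.5) [ 525.8 -194.3   79. ] [16.2 45.8 79. ]
(312, 224) [ 506.3 -206.3   94. ] [-5.9 39.8 94. ]
(327, 224) [ 503.  -194.8   94. ] [-5.9 51.8 94. ]
(319.5, 224) [ 506.1 -200.1   90. ] [-4.3 45.8 90. ]
```

View pics/w3d.png

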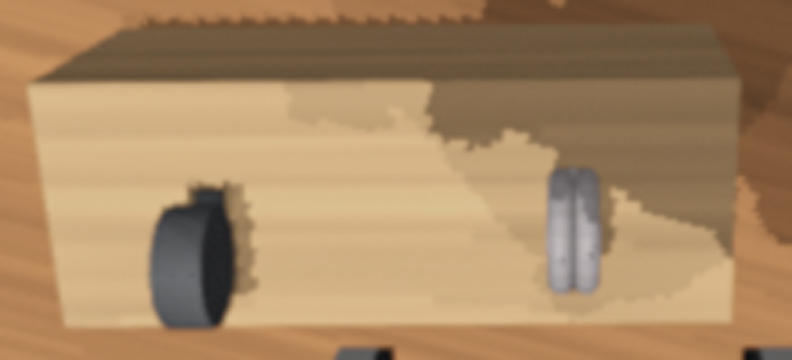

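```bash
python3 - <<'E'
from h import *
delta(fr(K0,KY,[0,45.8,125]),106.4)
E
```

```text
t 9.18 pos [ 490.6 -206.7  205.3] psi 106.01 tiltx [-1.e-04 -0.e+00 -1.e+00] F [ 0.2  1.3 -0.6] g 0.53 J6 [-0.62  0.36  1.53 -0.    1.26 -2.47]
target [ 510.3 -198.9  125. ] delta mm [80.3  2.1 21.1] rotvec [-0.0069 -0.0001  0.    ]
```

```bash
python3 -m jog '[[[0.04,0.0015,0.021,-0.006,0,0],[0.04,0.0005,0,0,0,0],[0,0,0,0,0,0]]]'
python3 - <<'E'
from h import *
delta(fr(K0,KY,[0,45.8,78]),106.4)
c=snap("wrist","w4")
t=c["image"][:,:,::-1][180:380,200:440];cv2.imwrite("pics/w4c.png",cv2.resize(t,None,fx=3,fy=3,interpolation=cv2.INTER_CUBIC))
E
```

```text
time_s: 9.55
eef_pos: [509.3, -197.7, 123.2]
ee_rot: [0.698, -0.1, 0.701, 0.102]
force: [-0.6, -0.1, 0.7]
grip_width: 0.528
t 9.55 pos [ 509.3 -197.7  123.2] psi 106.45 tiltx [-0.0046  0.003  -1.    ] F [-0.6 -0.1  0.7] g 0.528 J6 [-0.58  0.48  1.58 -0.    1.09 -2.44]
target [ 510.3 -198.9   78. ] delta mm [45.2 -1.6  0.8] rotvec [ 0.0009 -0.0036 -0.0042]
```

View pics/w4c.png

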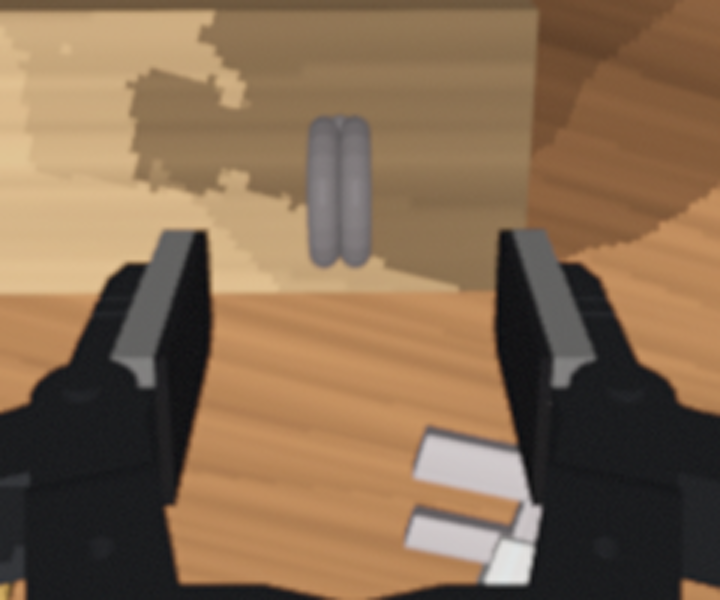

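```bash
python3 -m jog '[[[0.02,-0.0018,0.0008,0,0,0],[0.015,0,0,0,0,0],[0.010,0,0,0,0,0],[0,0,0,0,0,0],[0,0,0,0,0,0]]]'
python3 - <<'E'
from h import *
delta(fr(K0,KY,[0,45.8,78]),106.4)
c=snap("wrist","w5")
t=c["image"][:,:,::-1][180:380,200:440];cv2.imwrite("pics/w5c.png",cv2.resize(t,None,fx=3,fy=3,interpolation=cv2.INTER_CUBIC))
E
```

```text
time_s: 10.22
eef_pos: [512.2, -199.9, 80.9]
ee_rot: [0.7, -0.102, 0.699, 0.102]
force: [0.8, -0.6, -0.3]
grip_width: 0.531
t 10.22 pos [ 512.2 -199.9   80.9] psi 106.59 tiltx [ 9.e-04 -6.e-04 -1.e+00] F [ 0.8 -0.6 -0.3] g 0.531 J6 [-0.59  0.54  1.61  0.    0.99 -2.45]
target [ 510.3 -198.9   78. ] delta mm [ 2.9  1.5 -1.5] rotvec [0.0034 0.0007 0.0008]
```

View pics/w5c.png

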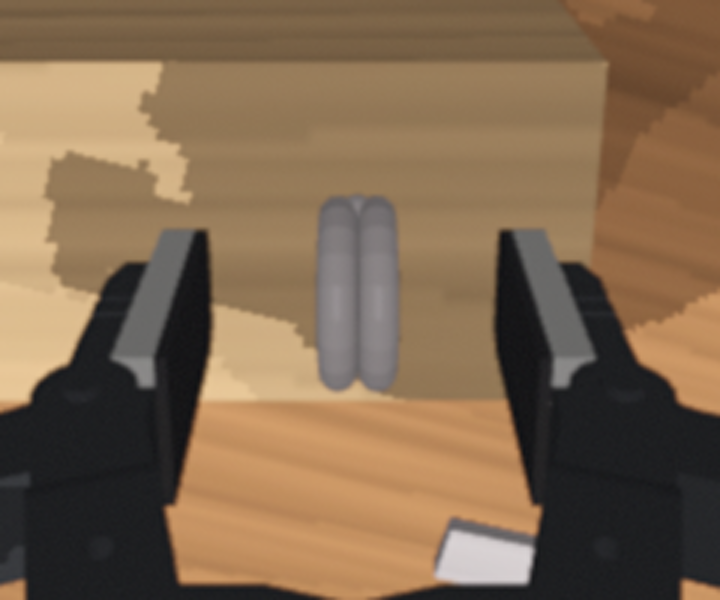

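```bash
python3 - <<'E'
from h import *
c=load("w5")
for dz in (-2,0,2):
    P=[proj(c,c["p"]+c["Rt"]@np.array([1.9+15*np.cos(a),0,dz+15*np.sin(a)])) for a in np.linspace(0,6.28,60)]
    P=np.array(P);print(dz,P.min(0),P.max(0), "obs v 245..310, u 319.3")
E
```

```text
-2 [316.47634286 243.99747961] [316.60587468 310.18611232] obs v 245..310, u 319.3
0 [316.475659   247.86574899] [316.6048183  313.93778488] obs v 245..310, u 319.3
2 [316.47498124 251.66644   ] [316.6037698  317.65803326] obs v 245..310, u 319.3
```

```bash
python3 -m jog '[[[0.0025,0.0008,-0.0016,-0.003,0,0],[0,0,0,0,0,0],[0,0,0,0,0,0],[0,0,0,0,0,0],[0,0,0,0,0,0],[0,0,0,0,0,0]]]' 255 60
python3 - <<'E'
from h import *
delta(fr(K0,KY,[0,45.8,78]),106.4)
c=snap("wrist","w6")
t=c["image"][:,:,::-1][180:380,200:440];cv2.imwrite("pics/w6c.png",cv2.resize(t,None,fx=3,fy=3,interpolation=cv2.INTER_CUBIC))
E
```

```text
time_s: 11.02
eef_pos: [510.1, -199.4, 77.8]
ee_rot: [0.699, -0.103, 0.7, 0.103]
force: [-1.2, 0.5, 1.3]
grip_width: 0.127
t 11.03 pos [ 510.1 -199.4   77.8] psi 106.77 tiltx [-2.e-04  0.e+00 -1.e+00] F [-1.2  0.5  1.3] g 0.127 J6 [-0.59  0.54  1.62 -0.    0.98 -2.45]
target [ 510.3 -198.9   78. ] delta mm [-0.2  0.5  0.3] rotvec [ 0.0065 -0.0001 -0.0001]
```

View pics/w6c.png

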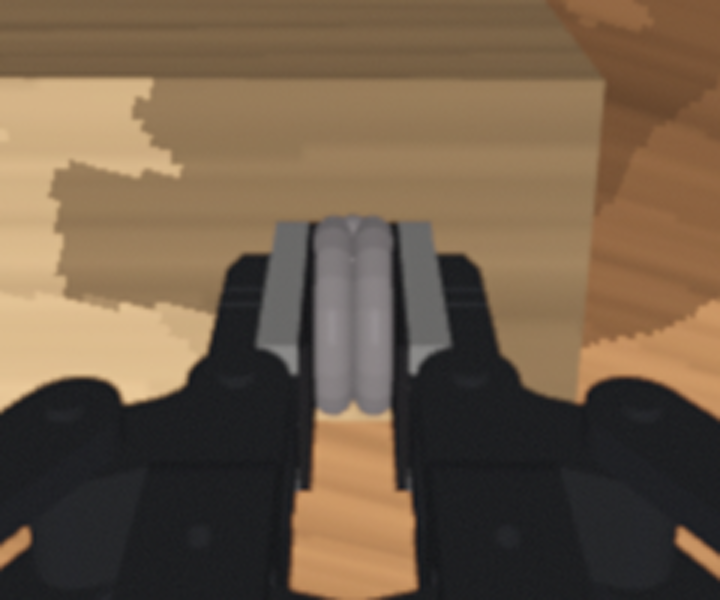

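```bash
python3 -m jog '[[[-0.015,0,0,0,0,0],[-0.03,0,0,0,0,0],[-0.035,0,0,0,0,0],[-0.035,0,0,0,0,0],[-0.035,0,0,0,0,0],[0,0,0,0,0,0]]]'
python3 - <<'E'
from h import *
delta(fr(S0,SY,[0,63.7,228]),80.2)
c=snap("wrist","w7")
t=c["image"][:,:,::-1][100:340,180:460];cv2.imwrite("pics/w7c.png",cv2.resize(t,None,fx=2.5,fy=2.5,interpolation=cv2.INTER_CUBIC))
E
```

```text
time_s: 11.82
eef_pos: [511.0, -199.9, 231.2]
ee_rot: [0.701, -0.105, 0.698, 0.102]
force: [0.2, 0.6, -0.3]
grip_width: 0.124
t 11.82 pos [ 511.  -199.9  231.2] psi 106.77 tiltx [ 0.0051 -0.0034 -1.    ] F [ 0.2  0.6 -0.3] g 0.124 J6 [-0.59  0.37  1.44 -0.    1.32 -2.45]
target [549.9 140.5 228. ] delta mm [  2.2 314.7 135.6] rotvec [0.4638 0.005  0.0038]
```

View pics/w7c.png

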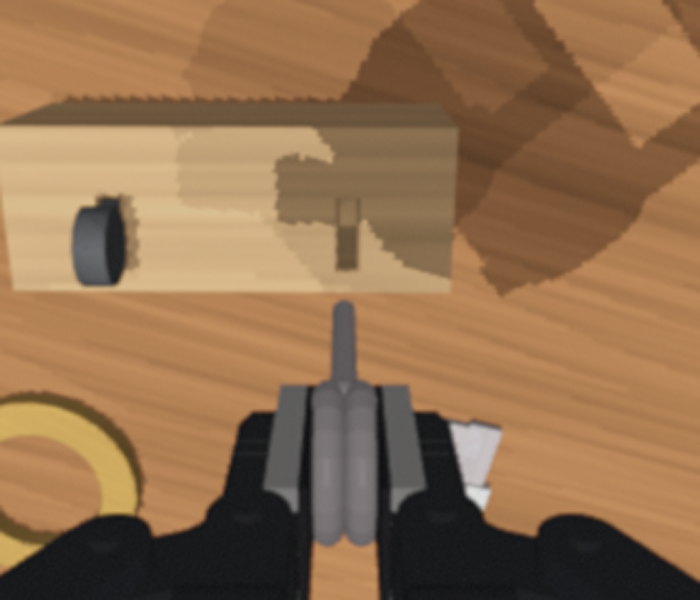

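```bash
python3 -m jog '[[[0,0.039,0.017,0,0,0],[0,0.039,0.017,0,0,0],[0,0.039,0.017,0,0,0],[0,0.039,0.017,0,0,0],[0,0.039,0.017,0,0,0],[0,0.040,0.017,0,0,0],[0,0.040,0.017,0,0,0],[0,0.040,0.017,0.116,0,0],[0,0,0,0.116,0,0],[0,0,0,0.116,0,0],[0,0,0,0.116,0,0],[0,0,0,0,0,0]]]'
python3 - <<'E'
from h import *
delta(fr(S0,SY,[0,63.7,175]),80.2)
c=snap("wrist","w8")
t=c["image"][:,:,::-1][100:340,180:460];cv2.imwrite("pics/w8c.png",cv2.resize(t,None,fx=2.5,fy=2.5,interpolation=cv2.INTER_CUBIC))
E
```

```text
time_s: 13.38
eef_pos: [549.0, 141.4, 226.8]
ee_rot: [0.704, 0.06, 0.705, -0.06]
force: [0.3, 0.5, -0.4]
grip_width: 0.126
t 13.38 pos [549.  141.4 226.8] psi 80.25 tiltx [-1.9e-03 -2.0e-04 -1.0e+00] F [ 0.3  0.5 -0.4] g 0.126 J6 [ 0.05  0.42  1.39 -0.    1.34 -1.36]
target [549.9 140.5 175. ] delta mm [51.8 -0.8  1.1] rotvec [ 0.0008 -0.0018  0.0005]
```

View pics/w8c.png

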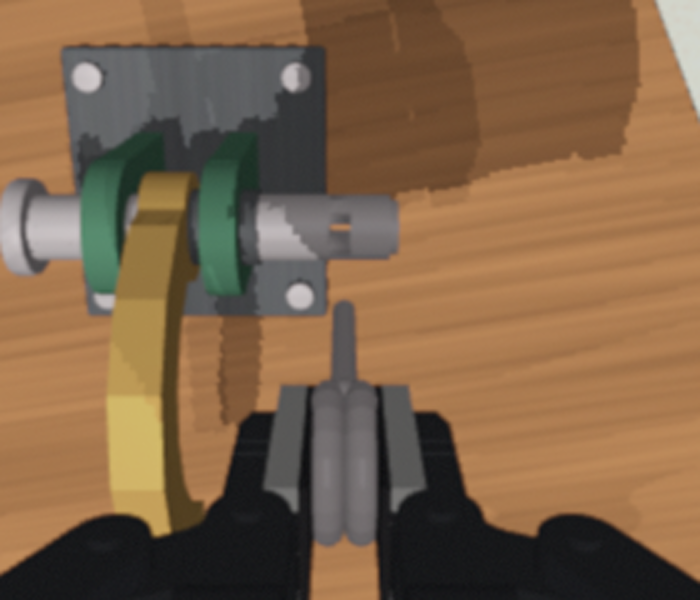

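```bash
python3 - <<'E'
from h import *
c=load("w8")
print("tip pred",proj(c,c["p"]+c["Rt"]@np.array([67.8,0,0])),"obs 317.6,222.5")
X=onz(c,316.4,191,82); print(X, "tool rel", c["Rt"].T@(X-c["p"]))
# tip by ray at depth tool x=67.8
o,d=ray(c,317.6,222.5); o=c["Rt"].T@(o-c["p"]); d=c["Rt"].T@d; print("tip tool",o+d*(67.8-o[0])/d[0])
t=c["image"][:,:,::-1][160:240,270:370];cv2.imwrite("pics/w8d.png",cv2.resize(t,None,fx=7,fy=7,interpolation=cv2.INTER_CUBIC))
E
```

```text
tip pred [317.70277916 226.78037465] obs 317.6,222.5
[546.34059939 140.75188759  82.        ] tool rel [144.84455704  -1.05323075  -2.28125776]
tip tool [67.8        -0.07110955 -3.0139027 ]
```

View pics/w8d.png

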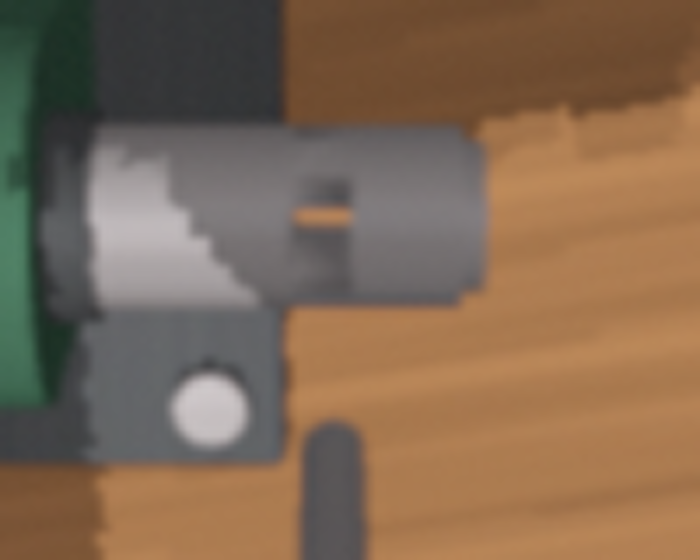

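```bash
python3 -m jog '[[[0.03,-0.0013,0.002,0,0,0],[0.025,0,0,0,0,0],[0.012,0,0,0,0,0],[0,0,0,0,0,0],[0,0,0,0,0,0]]]'
python3 - <<'E'
from h import *
delta(fr(S0,SY,[0,63.7,160]),80.2)
c=snap("wrist","w9")
c=load("w9")
print("tip pred",proj(c,c["p"]+c["Rt"]@np.array([67.8,0,0])))
t=c["image"][:,:,::-1][150:250,260:380];cv2.imwrite("pics/w9d.png",cv2.resize(t,None,fx=6,fy=6,interpolation=cv2.INTER_CUBIC))
E
```

```text
time_s: 14.05
eef_pos: [551.7, 139.8, 161.8]
ee_rot: [0.705, 0.06, 0.704, -0.06]
force: [-0.3, 0.0, -0.1]
grip_width: 0.127
t 14.05 pos [551.7 139.8 161.8] psi 80.21 tiltx [ 1.7e-03  1.0e-04 -1.0e+00] F [-0.3  0.  -0.1] g 0.127 J6 [ 0.04  0.48  1.47 -0.    1.19 -1.36]
target [549.9 140.5 160. ] delta mm [ 1.8  0.3 -1.8] rotvec [ 0.0002  0.0016 -0.0004]
tip pred [317.70353487 226.78040594]
```

View pics/w9d.png

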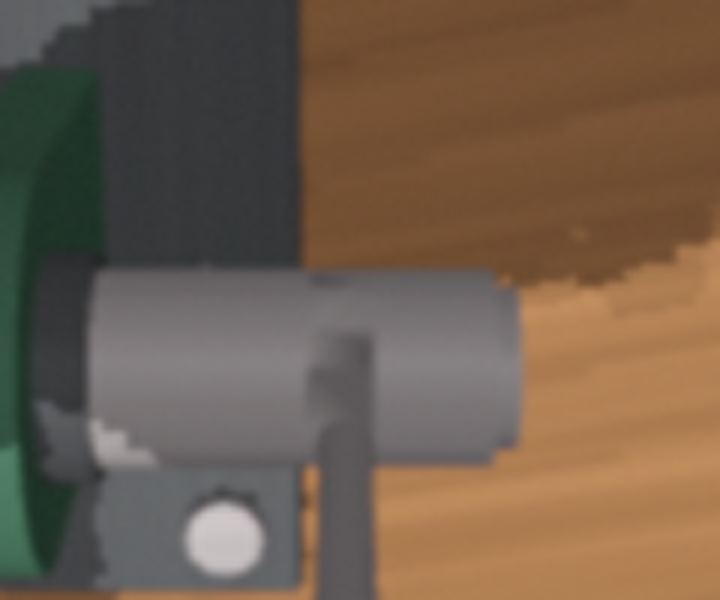

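```bash
python3 - <<'E'
from h import *
c=load("w9")
for v in (390,400,410):
    X=onz(c,260+340/6,150+v/6,82); rel=c["Rt"].T@(X-c["p"])
    # tip by ray at same depth after descent
    o,d=ray(c,260+347/6,223.4); o=c["Rt"].T@(o-c["p"]); d=c["Rt"].T@d; tip=o+d*(67.8-o[0])/d[0]
    print(v,X.round(1),"hole rel",rel.round(1),"tip",tip.round(1))
# silhouettes of pin for axis (x=xs): fit
for v in (268,463):
    print(v,onz(c,260+420/6,150+v/6,70).round(1))
for xs in (-2,0,2):
    P=[fr(S0,SY,[xs+12*np.cos(a),75,70+12*np.sin(a)]) for a in np.linspace(0,6.28,90)]
    P=np.array([proj(c,p) for p in P]); print(xs,(P[:,1].min()-150)*6,(P[:,1].max()-150)*6)
P=[proj(c,fr(S0,SY,[xs,63.7,82])) for xs in (-2,0,2)];print((np.array(P)-[260,150])*6)
E
```

```text
390 [547.9 139.8  82. ] hole rel [79.8 -0.7 -3.8] tip [67.8  0.1 -2.4]
400 [549.1 139.6  82. ] hole rel [79.8 -0.7 -2.6] tip [67.8  0.1 -2.4]
410 [550.3 139.4  82. ] hole rel [79.8 -0.7 -1.4] tip [67.8  0.1 -2.4]
268 [538.7 151.   70. ]
463 [563.3 147.1  70. ]
-2 254.9073034982177 454.73168527110505
0 270.8439785033858 470.19954955436043
2 286.69660073717915 485.5991005809414
[[348.72098349 389.22046512]
 [348.68695705 405.57414134]
 [348.65311894 421.83730311]]
```

```bash
python3 -m jog '[[[0.004,-0.0008,0,0,0,0],[0.003,0,0,0,0,0],[0.001,0,0,0,0,0],[0,0,0,0,0,0]]]'
python3 - <<'E'
from h import *
delta(fr(S0,SY,[0,63.7,160]),80.2)
c=snap("wrist","w10")
t=c["image"][:,:,::-1][150:250,260:380];cv2.imwrite("pics/w10d.png",cv2.resize(t,None,fx=6,fy=6,interpolation=cv2.INTER_CUBIC))
E
```

```text
time_s: 14.6
eef_pos: [551.0, 139.0, 152.7]
ee_rot: [0.704, 0.06, 0.705, -0.06]
force: [0.2, 0.7, -1.3]
grip_width: 0.126
t 14.6 pos [551.  139.  152.7] psi 80.19 tiltx [-1.e-04 -0.e+00 -1.e+00] F [ 0.2  0.7 -1.3] g 0.126 J6 [ 0.04  0.49  1.48 -0.    1.17 -1.36]
target [549.9 140.5 160. ] delta mm [-7.3  1.2 -1.3] rotvec [-0.0002 -0.0001  0.0001]
```

View pics/w10d.png

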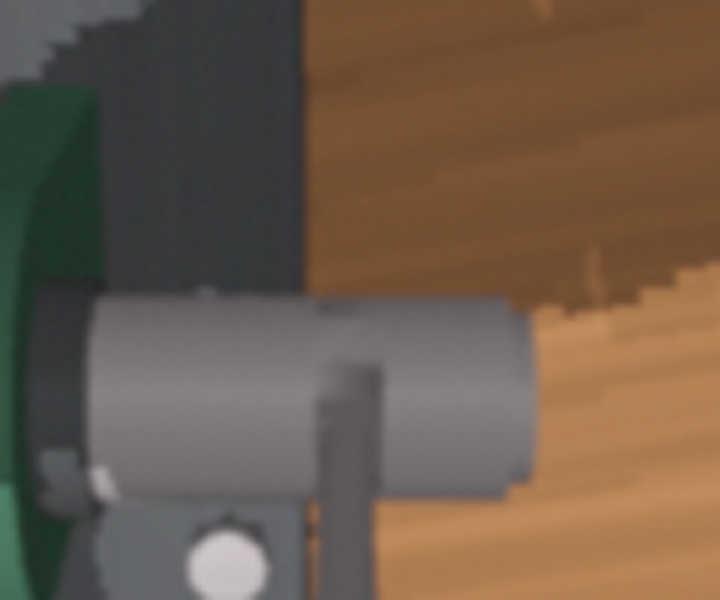

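```bash
python3 -m jog '[[[0.0015,0,0.0003,0,0,0],[0.0015,0,0,0,0,0],[0,0,0,0,0,0]]]'; python3 -m jog '[[[0.001,0,0,0,0,0],[0.001,0,0,0,0,0],[0,0,0,0,0,0]]]'
```

```text
time_s: 15.02
eef_pos: [551.3, 139.0, 149.7]
ee_rot: [0.704, 0.06, 0.705, -0.06]
force: [0.9, -0.1, -0.3]
grip_width: 0.126
time_s: 15.4
eef_pos: [551.3, 139.0, 147.7]
ee_rot: [0.704, 0.06, 0.705, -0.06]
force: [0.3, 0.3, -1.3]
grip_width: 0.126
```

```bash
python3 -m jog '[[[0.001,0,0,0,0,0],[0.001,0,0,0,0,0],[0,0,0,0,0,0]]]'; python3 -m jog '[[[0.001,0,0,0,0,0],[0.001,0,0,0,0,0],[0,0,0,0,0,0]]]'
```

```text
time_s: 15.78
eef_pos: [551.3, 139.0, 145.7]
ee_rot: [0.704, 0.06, 0.705, -0.06]
force: [-0.2, 0.5, 0.2]
grip_width: 0.125
time_s: 16.15
eef_pos: [551.3, 139.0, 143.7]
ee_rot: [0.704, 0.06, 0.705, -0.06]
force: [-0.6, -0.5, -0.6]
grip_width: 0.126
```

```bash
python3 -m jog '[[[0.002,0,0,0,0,0],[0.002,0,0,0,0,0],[0.002,0,0,0,0,0],[0,0,0,0,0,0]]]'; python3 -m jog '[[[0.002,0,0,0,0,0],[0.002,0,0,0,0,0],[0.002,0,0,0,0,0],[0,0,0,0,0,0]]]'
python3 - <<'E'
from h import *
c=snap("wrist","w11")
t=c["image"][:,:,::-1][150:330,220:420];cv2.imwrite("pics/w11d.png",cv2.resize(t,None,fx=3.3,fy=3.3,interpolation=cv2.INTER_CUBIC))
E
```

```text
time_s: 16.65
eef_pos: [551.3, 139.0, 137.6]
ee_rot: [0.704, 0.06, 0.705, -0.061]
force: [0.3, -0.1, -0.6]
grip_width: 0.127
time_s: 17.15
eef_pos: [551.3, 139.0, 131.6]
ee_rot: [0.704, 0.06, 0.705, -0.061]
force: [0.7, 0.8, -1.4]
grip_width: 0.123
```

View pics/w11d.png

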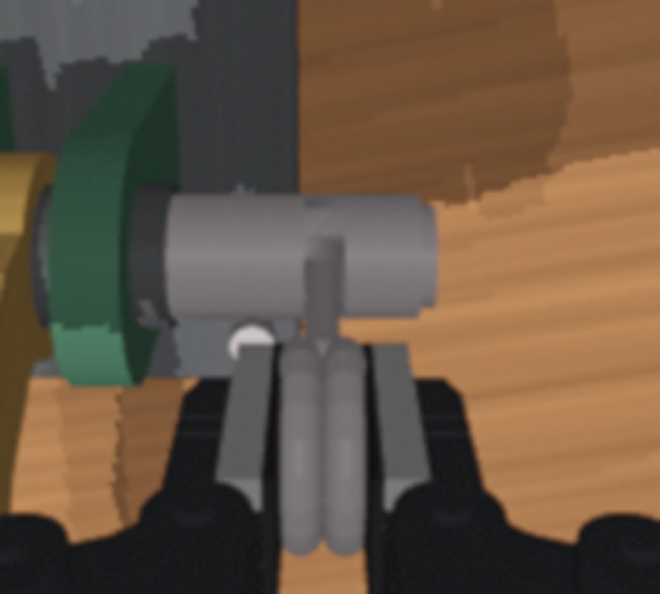

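```bash
python3 -m jog '[[[0.002,0,0,0,0,0],[0.002,0,0,0,0,0],[0.002,0,0,0,0,0],[0,0,0,0,0,0]]]' 255 90; python3 -m jog '[[[0.0015,0,0,0,0,0],[0.0015,0,0,0,0,0],[0,0,0,0,0,0]]]';python3 -m jog '[[[0.0015,0,0,0,0,0],[0.0015,0,0,0,0,0],[0,0,0,0,0,0]]]'
```

```text
time_s: 17.7
eef_pos: [551.3, 139.0, 125.6]
ee_rot: [0.704, 0.06, 0.705, -0.061]
force: [0.1, -0.8, -0.8]
grip_width: 0.118
time_s: 18.08
eef_pos: [551.4, 139.0, 122.7]
ee_rot: [0.705, 0.06, 0.704, -0.061]
force: [0.3, 0.7, -0.1]
grip_width: 0.12
time_s: 18.45
eef_pos: [551.6, 138.9, 119.9]
ee_rot: [0.705, 0.061, 0.704, -0.06]
force: [1.2, 0.7, 0.7]
grip_width: 0.117
```

```bash
python3 -m jog '[[[0.0015,0,0,0,0,0],[0.0015,0,0,0,0,0],[0,0,0,0,0,0]]]';python3 -m jog '[[[0.0015,0,0,0,0,0],[0.0015,0,0,0,0,0],[0,0,0,0,0,0]]]'; python3 -m jog '[[[0.0015,0,0,0,0,0],[0.0015,0,0,0,0,0],[0,0,0,0,0,0]]]'
```

```text
time_s: 18.82
eef_pos: [551.6, 139.0, 116.7]
ee_rot: [0.705, 0.061, 0.704, -0.06]
force: [3.6, -0.3, 0.7]
grip_width: 0.117
time_s: 19.2
eef_pos: [551.5, 138.9, 113.5]
ee_rot: [0.705, 0.06, 0.704, -0.061]
force: [3.5, -0.3, 0.3]
grip_width: 0.118
time_s: 19.58
eef_pos: [551.4, 139.0, 110.5]
ee_rot: [0.705, 0.06, 0.705, -0.061]
force: [3.9, -0.6, -1.0]
grip_width: 0.122
```

```bash
python3 -m jog '[[[0.0015,0,0,0,0,0],[0.0015,0,0,0,0,0],[0,0,0,0,0,0]]]';python3 -m jog '[[[0.0015,0,0,0,0,0],[0.0015,0,0,0,0,0],[0,0,0,0,0,0]]]'; python3 -m jog '[[[0.0015,0,0,0,0,0],[0.0015,0,0,0,0,0],[0,0,0,0,0,0]]]'
python3 - <<'E'
from h import *
c=snap("wrist","w12")
t=c["image"][:,:,::-1][150:330,220:420];cv2.imwrite("pics/w12d.png",cv2.resize(t,None,fx=3.3,fy=3.3,interpolation=cv2.INTER_CUBIC))
c=snap("scene","s12")
t=c["image"][:,:,::-1][150:260,270:380];cv2.imwrite("pics/s12d.png",cv2.resize(t,None,fx=5.4,fy=5.4,interpolation=cv2.INTER_CUBIC))
E
```

```text
time_s: 19.95
eef_pos: [551.3, 139.0, 107.5]
ee_rot: [0.704, 0.061, 0.705, -0.06]
force: [3.8, -1.7, -0.4]
grip_width: 0.124
time_s: 20.32
eef_pos: [551.2, 139.0, 104.4]
ee_rot: [0.704, 0.06, 0.705, -0.061]
force: [2.8, 0.1, -0.3]
grip_width: 0.117
time_s: 20.7
eef_pos: [551.0, 139.0, 101.2]
ee_rot: [0.704, 0.06, 0.705, -0.061]
force: [2.2, 0.3, -1.8]
grip_width: 0.118
```

View pics/w12d.png

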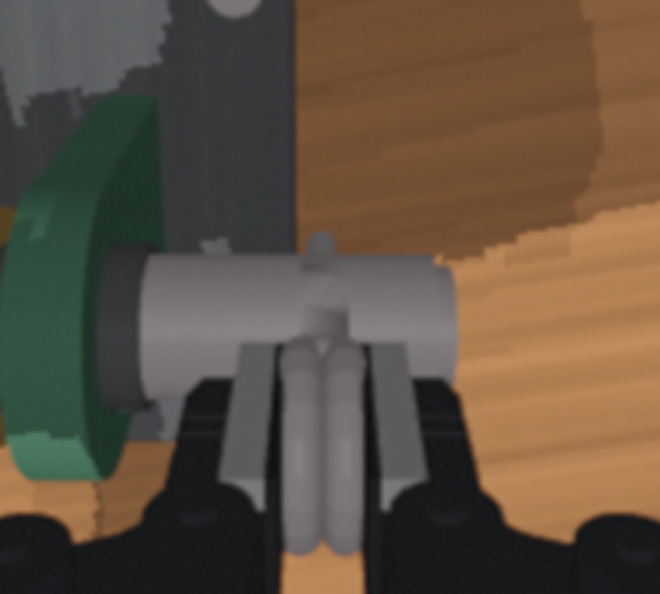

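View pics/s12d.png

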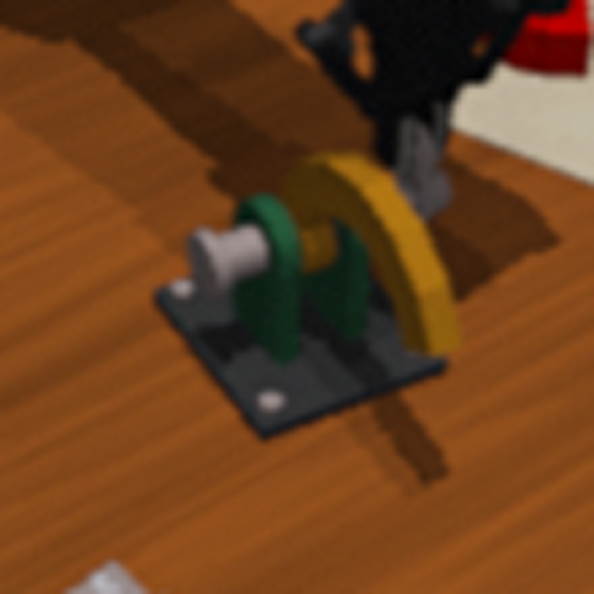

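```bash
python3 -m jog '[[[0.0015,0,0,0,0,0],[0.0015,0,0,0,0,0],[0,0,0,0,0,0]]]';python3 -m jog '[[[0.001,0,0,0,0,0],[0.0005,0,0,0,0,0],[0,0,0,0,0,0]]]'; python3 -m jog '[[[0.0005,0,0,0,0,0],[0.0005,0,0,0,0,0],[0,0,0,0,0,0]]]'
```

```text
time_s: 21.18
eef_pos: [551.0, 139.0, 98.4]
ee_rot: [0.704, 0.06, 0.705, -0.06]
force: [-0.6, -0.8, -1.2]
grip_width: 0.118
time_s: 21.55
eef_pos: [551.0, 139.1, 97.1]
ee_rot: [0.704, 0.06, 0.705, -0.06]
force: [-3.7, 1.8, -0.3]
grip_width: 0.12
time_s: 21.92
eef_pos: [551.1, 139.0, 96.2]
ee_rot: [0.704, 0.06, 0.705, -0.06]
force: [-5.5, 0.9, 1.2]
grip_width: 0.117
```

```bash
python3 -m jog '[[[0.0005,0,0,0,0,0],[0.0005,0,0,0,0,0],[0,0,0,0,0,0]]]'; python3 -m jog '[[[0.0005,0,0,0,0,0],[0,0,0,0,0,0]]]'; python3 -m jog '[[[0.0005,0,0,0,0,0],[0,0,0,0,0,0]]]'
```

```text
time_s: 22.3
eef_pos: [551.2, 139.1, 95.6]
ee_rot: [0.704, 0.06, 0.705, -0.06]
force: [-5.8, 0.4, 6.6]
grip_width: 0.118
time_s: 22.55
eef_pos: [551.2, 139.1, 95.5]
ee_rot: [0.704, 0.06, 0.705, -0.06]
force: [-8.3, 0.6, 9.9]
grip_width: 0.119
time_s: 22.8
eef_pos: [551.2, 139.1, 95.4]
ee_rot: [0.705, 0.06, 0.705, -0.06]
force: [-9.1, 0.3, 11.3]
grip_width: 0.118
```

```bash
python3 -m jog '[[[0,0,0,0,0,0],[0,0,0,0,0,0],[0,0,0,0,0,0]]]' 190 20
python3 - <<'E'
from h import *
c=snap("wrist","w13")
t=c["image"][:,:,::-1][150:330,220:420];cv2.imwrite("pics/w13d.png",cv2.resize(t,None,fx=3.3,fy=3.3,interpolation=cv2.INTER_CUBIC))
E
```

```text
time_s: 23.18
eef_pos: [551.6, 138.9, 94.2]
ee_rot: [0.705, 0.061, 0.704, -0.061]
force: [0.4, 0.1, 0.6]
grip_width: 0.259
```

View pics/w13d.png

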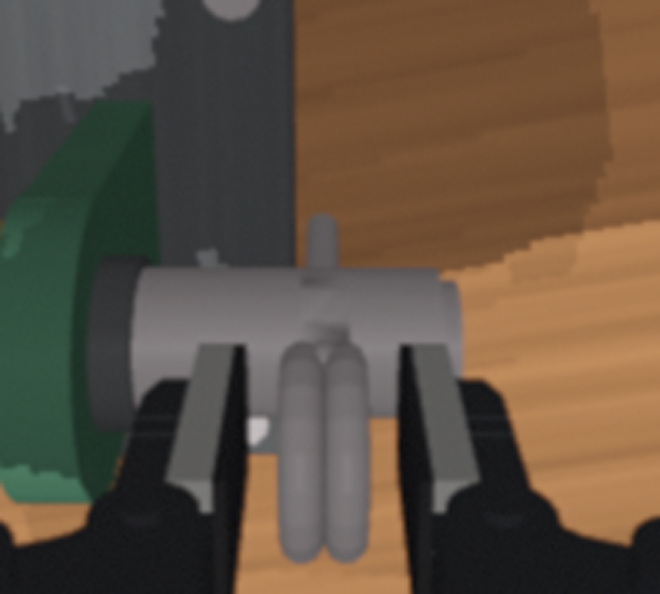

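```bash
python3 -m jog '[[[-0.01,0,0,0,0,0],[-0.03,0,0,0,0,0],[-0.05,0,0,0,0,0],[-0.05,0,0,0,0,0],[0,0,-0.04,0,0,0],[0,0,-0.05,0,0,0],[0,0,-0.05,0,0,0],[0,0,0,0,0,0]]]'
python3 - <<'E'
from h import *
c=snap("wrist","w14")
c=snap("scene","s14")
t=c["image"][:,:,::-1][150:260,270:380];cv2.imwrite("pics/s14d.png",cv2.resize(t,None,fx=5.4,fy=5.4,interpolation=cv2.INTER_CUBIC))
c=snap("top","t14")
t=c["image"][:,:,::-1][150:250,250:350];cv2.imwrite("pics/t14d.png",cv2.resize(t,None,fx=6,fy=6,interpolation=cv2.INTER_CUBIC))
R=Rn.from_euler('z',SY,degrees=True).as_matrix()
E
```

```text
time_s: 24.22
eef_pos: [411.2, 163.4, 235.3]
ee_rot: [0.705, 0.06, 0.704, -0.06]
force: [0.6, 0.7, -0.0]
grip_width: 0.256
```

View pics/s14d.png

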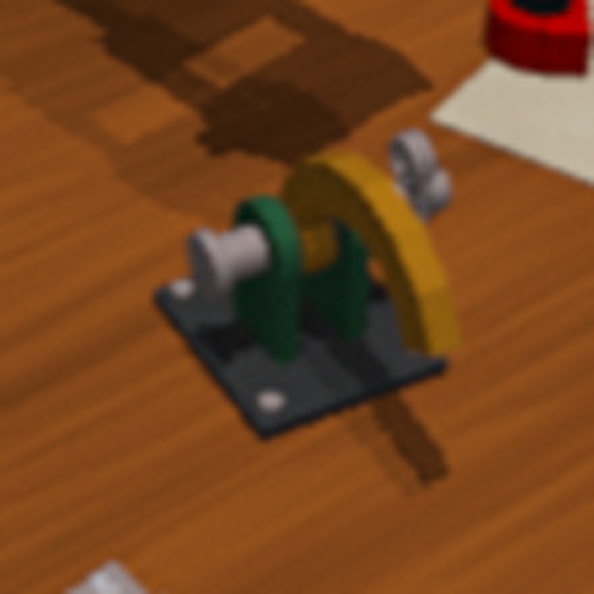

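View pics/t14d.png

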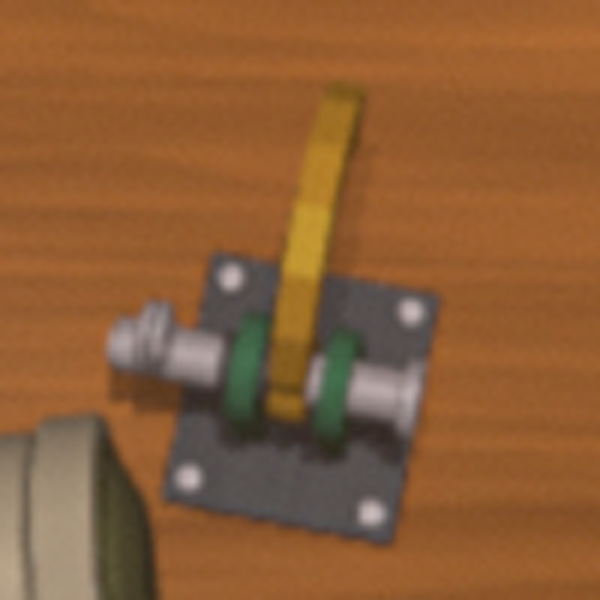

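View pics/w14.png

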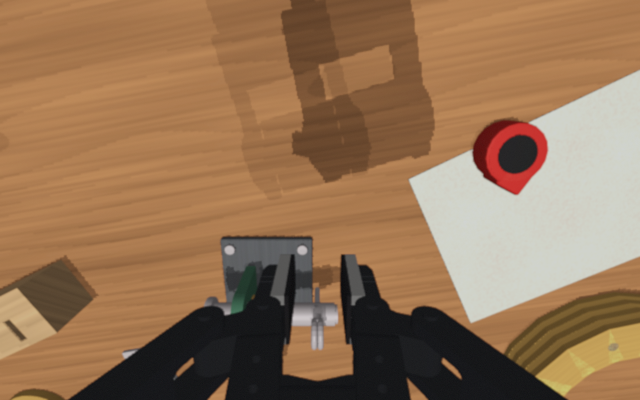

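```bash
python3 - <<'E'
from h import *
delta(fr(S0,SY,[-20,190,235]),-9.8)
E
python3 -m jog '[[[0,0,0,0.1745,0,0],[0,0,0,0.1745,0,0],[0,0,0,0.1745,0,0],[0,0,0,0.1745,0,0],[0,0,0,0.1745,0,0],[0,0,0,0.1745,0,0],[0,0,0,0.1745,0,0],[0,0,0,0.1745,0,0],[0,0,0,0.1745,0,0],[0,0,0,0,0,0]]]'
python3 - <<'E'
from h import *
delta(fr(S0,SY,[-20,190,235]),-9.8)
E
```

```text
t 24.38 pos [414.2 162.7 234.9] psi 80.17 tiltx [ 1.5e-03  1.0e-04 -1.0e+00] F [-0.3 -0.6 -0.3] g 0.255 J6 [ 0.11  0.14  1.73 -0.    1.27 -1.29]
target [551.7 268.3 235. ] delta mm [1.000e-01 1.275e+02 1.175e+02] rotvec [ 1.5703e+00  9.0000e-04 -1.4000e-03]
time_s: 25.62
eef_pos: [414.2, 162.6, 234.2]
ee_rot: [-0.456, -0.541, -0.456, 0.541]
force: [0.2, -0.8, 0.5]
grip_width: 0.256
t 25.62 pos [414.2 162.6 234.2] psi -9.74 tiltx [-0. -0. -1.] F [ 0.2 -0.8  0.5] g 0.256 J6 [ 0.11  0.14  1.73 -0.    1.27  0.28]
target [551.7 268.3 235. ] delta mm [  -0.8  117.6 -127.5] rotvec [0.001  0.0001 0.    ]
```

```bash
python3 -m jog '[[[0,0,-0.043,0,0,0],[0,0,-0.043,0,0,0],[0,0,-0.042,0,0,0],[0,0.04,0,0,0,0],[0,0.04,0,0,-0.16,0],[0,0.037,0,0,-0.16,0],[0,0,0,0,-0.16,0],[0,0,0,0,-0.12,0],[0,0,0,0,0,0]]]'
python3 - <<'E'
from h import *
c=snap("wrist","w15")
E
```

```text
time_s: 26.75
eef_pos: [550.6, 270.0, 232.2]
ee_rot: [-0.57, -0.355, -0.302, 0.676]
force: [0.0, 0.1, -0.0]
grip_width: 0.251
```

View pics/w15.png

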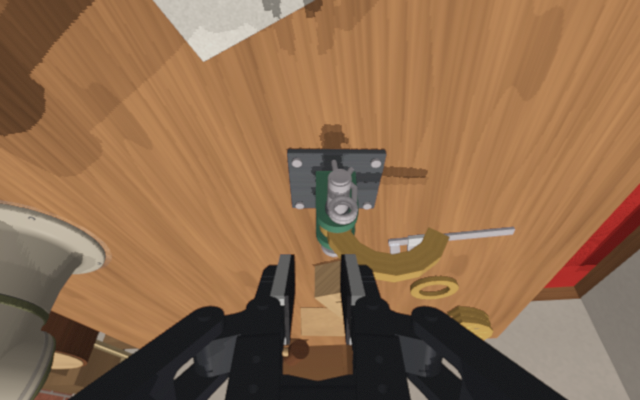

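```bash
python3 - <<'E'
from h import *
c=load("w15")
t=c["image"][:,:,::-1][140:250,280:400];cv2.imwrite("pics/w15d.png",cv2.resize(t,None,fx=5.4,fy=5.4,interpolation=cv2.INTER_CUBIC))
# predicted leg end, coil centre, bow at home (hole y~62)
for p in ([0,62,28],[0,62,97],[0,62,82],[18,62,42]): print(p,((proj(c,fr(S0,SY,p))-[280,140])*5.4).round())
E
```

```text
[0, 62, 28] [310. 115.]
[0, 62, 97] [321. 378.]
[0, 62, 82] [318. 315.]
[18, 62, 42] [399. 164.]
```

View pics/w15d.png

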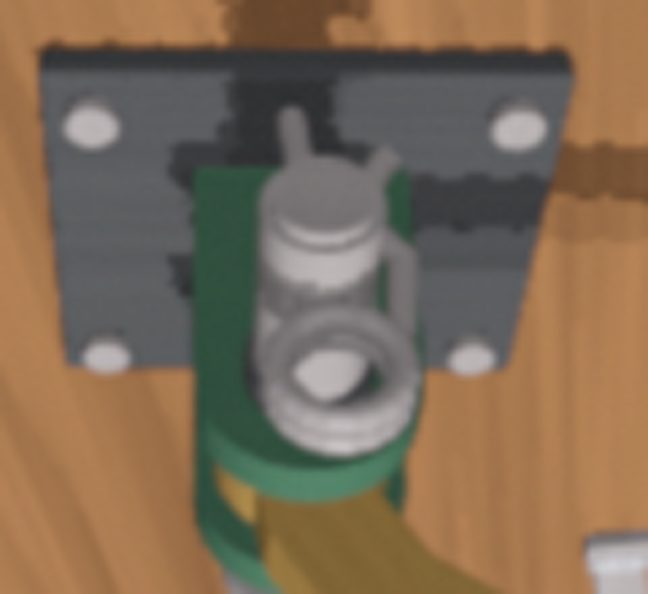

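```bash
python3 - <<'E'
from h import *
def tri(L):
    A=np.zeros((3,3));b=np.zeros(3)
    for c,u,v in L:
        o,d=ray(c,u,v);d/=np.linalg.norm(d);M=np.eye(3)-np.outer(d,d);A+=M;b+=M@o
    X=np.linalg.solve(A,b); return X
R=Rn.from_euler('z',SY,degrees=True).as_matrix()
a=load("w13");b=load("w15")
X=tri([(a,317.6,217.0),(b,280+290/5.4,140+112/5.4)]);print(X,R.T@(X-S0), proj(a,X),proj(b,X))
for p in ([0,83,70],[0,83,82],[-60,55,10],[60,55,10],[60,-55,10]):
    print(p,((proj(b,fr(S0,SY,p))-[280,140])*5.4).round())
def back(u,v,y):
    o,d=ray(b,280+u/5.4,140+v/5.4);o=R.T@(o-S0);d=R.T@d;return o+d*(y-o[1])/d[1]
print("coil outer L/R/bottom/top",[back(u,v,68).round(1) for u,v in ((258,370),(418,370),(338,440),(338,305))])
print("pin end face L/R/top/bot",[back(u,v,83.5).round(1) for u,v in ((262,200),(386,200),(322,242),(322,158))])
print("ring inner L/R/B/T",[back(u,v,68).round(1) for u,v in ((290,370),(386,370),(338,408),(338,330))])
E
```

```text
[545.16216848 139.76734136  26.97006272] [-4.59074239 62.19348708 26.97006272] [317.3803061  217.77608763] [333.2942333  160.53957059]
[0, 83, 70] [323. 196.]
[0, 83, 82] [325. 245.]
[-60, 55, 10] [34. 77.]
[60, 55, 10] [577.  81.]
[60, -55, 10] [507. 376.]
coil outer L/R/bottom/top [array([-12.1,  68. ,  99.7]), array([17.5, 68. , 99.5]), array([  2. ,  68. , 115.3]), array([ 3.3, 68. , 84.2])]
pin end face L/R/top/bot [array([-11.4,  83.5,  71.5]), array([11.8, 83.5, 71.3]), array([-0.6, 83.5, 81.8]), array([ 0.2, 83.5, 60.6])]
ring inner L/R/B/T [array([-6.2, 68. , 99.7]), array([11.6, 68. , 99.5]), array([  2.3,  68. , 108.2]), array([ 3.1, 68. , 90.2])]
```

```bash
python3 -m jog '[[[0.03,-0.015,0,0,0,0],[0.03,-0.015,0,0,-0.05,0],[0.02,-0.01,-0.02,0,-0.1,0],[0.0,0,-0.02,0,-0.1,0],[0,0,0,0,0,0],[0,0,0,0,0,0]]]'
python3 - <<'E'
from h import *
c=snap("wrist","w16")
E
```

```text
time_s: 27.55
eef_pos: [509.0, 260.1, 144.4]
ee_rot: [-0.602, -0.271, -0.228, 0.715]
force: [0.3, 0.1, 0.5]
grip_width: 0.254
```

View pics/w16.png

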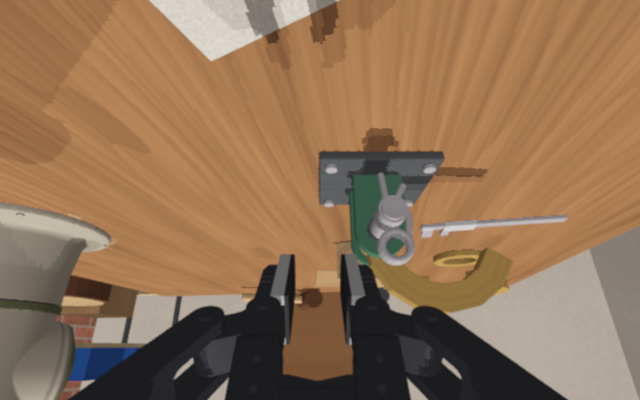

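```bash
python3 - <<'E'
from h import *
c=load("w16")
t=c["image"][:,:,::-1][160:275,340:430];cv2.imwrite("pics/w16d.png",cv2.resize(t,None,fx=5,fy=5,interpolation=cv2.INTER_CUBIC))
b=c;R=Rn.from_euler('z',SY,degrees=True).as_matrix()
for p in ([0,61.5,28],[0,61.5,97],[18,61.5,42],[0,83,70]): print(p,((proj(c,fr(S0,SY,p))-[340,160])*5).round())
E
```

```text
[0, 61.5, 28] [224.  71.]
[0, 61.5, 97] [258. 438.]
[18, 61.5, 42] [331. 140.]
[0, 83, 70] [271. 238.]
```

View pics/w16d.png

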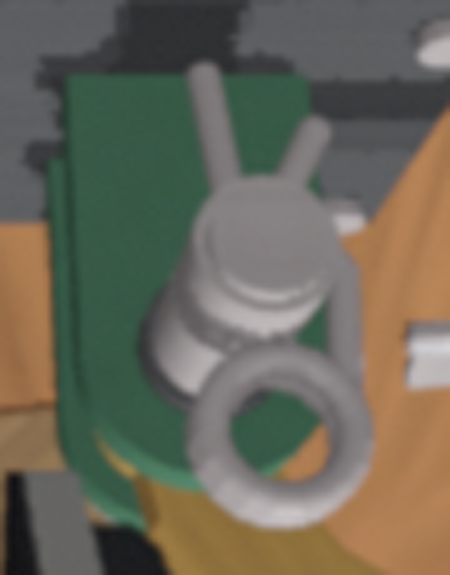

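```bash
python3 - <<'E'
from h import *
b=load("w16");R=Rn.from_euler('z',SY,degrees=True).as_matrix()
def back(u,v,y):
    o,d=ray(b,340+u/5,160+v/5);o=R.T@(o-S0);d=R.T@d;return o+d*(y-o[1])/d[1]
for y in (60,62.5):
    L=back(205,72,y);F=back(318,127,y);C=back(280,437,y+6);n=back(300,165,y)
    ax=(C-L)[[0,2]];ln=np.linalg.norm(ax);ax/=ln;d=(F-L)[[0,2]]
    print(L.round(1),F.round(1),C.round(1),"len",ln,"tilt",np.degrees(np.arctan2(ax[0],ax[1])),"flare along",d@ax,"perp",d[0]*ax[1]-d[1]*ax[0])
    A=np.array([(back(u,v,83.5)) for u,v in((194,245),(346,245),(270,175),(270,310))]);print(A.round(1))
E
```

```text
[-3.2 60.  27.4] [16.4 60.  38.7] [ 2.6 66.  98.1] len 70.96838303609337 tilt 4.697588521249168 flare along 12.829754767292485 perp 18.595823862958163
[[-12.5  83.5  71.4]
 [ 11.8  83.5  71.4]
 [  0.8  83.5  59.1]
 [ -1.3  83.5  82.5]]
[-3.8 62.5 28.8] [15.6 62.5 39.9] [ 2.  68.5 98.9] len 70.32303553068306 tilt 4.685426766425266 flare along 12.706544733966371 perp 18.425605559573796
[[-12.5  83.5  71.4]
 [ 11.8  83.5  71.4]
 [  0.8  83.5  59.1]
 [ -1.3  83.5  82.5]]
```

```bash
python3 - <<'E'
from rig import ctrl,workorder
s=ctrl.sense();print(s["time_s"],s["force"].round(1),s["dq"].round(3));print(workorder.finish_job())
E
```

```text
27.6 [-0.  -0.   0.8] [ 0.001 -0.003 -0.    -0.005  0.004  0.005]
the job is handed in; nothing more can be done
None
```

The arch is locked in its clevis. The pin is home and the spring cotter is through the cross hole, with its bow snapped over the pin. I handed the job in at 27.6 s with the robot clear of everything.

- **Pin:** I pushed it by its head with the closed fingers at about 5 N, roughly 39 mm, until it stopped firmly. The peak reading was about 29 N. The cross hole then showed clear of the collar, about 61–63 mm along the stand's y.
- **Cotter:** I took it out of the rack by its coil and lined the leg up with the hole using the wrist camera. It went in at the first try with no contact force, and came to a stop at the expected height under about 11 N. I then let go and backed away.

Last checks, from two oblique wrist pictures:
- **Leg end:** it is at about z = 27–29 mm; 28 is home.
- **Bow:** the flare is about 18.5 mm from the leg's axis, against 18 mm relaxed, so the bow is closed.
- **Coil:** its centre is at about z = 98–99 mm, against 97 nominal. The pictures read about 1 mm high, so the coil is on the pin.
- **Lean:** once released, the cotter leaned about 5° toward its bow, roughly what the hole's clearance allows. I left it so.
- **Snap:** there was no sharp force peak. The vertical force stayed below 2 N until the coil met the pin, so the closed bow is judged from the pictures.

I did not touch the drift key or the other tools. I did not re-measure the pin after the cotter went in.

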